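Tap the cutting rotor into the sample mill

ROBOT

A 7-joint arm with a two-finger parallel gripper is mounted at the origin on the work surface. World frame = base frame: x ahead of the robot, y to its left, z up, the work surface at z = 0. Lengths are in mm, angles in rad, forces in N, time in s.
With the tool pointing down it reaches from about 400 to 875 mm from the base axis. Payload 4.4 kg.
Tool frame: the origin (TCP) lies at the very end of the fingers, on their centre line; the grasp point (between the pads) lies 19 mm behind it; z points along the fingers, y is the line along which they close (so a half turn about z gives the same grasp; the last joint's range is limited). The gripper opens to 85 mm and grips with 20 to 120 N. Pads are 22 mm wide; open, the fingers measure 114 mm over their backs; the gripper's body (76 mm by 85 mm) begins 54 mm behind the grasp point. The pads swing forward as they close: fully open they stand 13 mm farther back than shut.
Start: joints at [1.097, 0.628, 0.038, 1.517, -0.027, 0.996, -0.02], TCP at [257.813, -596.7, 208.313] pointing down, gripper open.
Joint ranges: [-3.06, 3.06], [-0.37, 2.12], [-1.25, 1.32], [0.18, 2.47], [-1.1, 4.24], [0.23, 1.98], [-2.94, 2.94]. Speed limits (rad/s): [2.57, 2.57, 3.14, 3.14, 3.14, 3.14, 3.14].

INTERFACE

Orientations are given as a unit quaternion [w, x, y, z].
In Python, from plant import arm gives the robot as it stands.
- The arm moves only by the tool apply_moves, never from a script. Its argument "increments" is a list of rows, each an object with "xyz": the shift along the tool's x, y, z in m, a list of three; "turn": the turn, a rotation vector about the tool's x, y, z in rad, a list of three; "hand": the closure, from 0 (fully open) to 1 (shut). A call has exactly 8 rows; each row shifts and turns the commanded pose from where the row before left it, along the tool's axes as they then stand; what a row does not reach is not made up. A row lasts 1/12 s, in which the tool goes at most 41.7 mm and 7.16 degrees, less where a joint would pass 70% of its speed; a pose out of reach is approached as far as the arm can. A call with a gripper value outside its range is refused whole. The fingers move at their own pace and stop on an object; "squeeze" is the grip in N (left out, the last holds). Time passes only in rows, so rows that do not move let the fingers close, or fill a call up. It gives the time, the measured TCP pose, the force, the opening and the grip force at its end, in the units of the state.
- arm.sense(): the state, without advancing time (a new reading comes with each control period).
- arm.read_camera(name): name is "scene" or "side" or "wrist"; returns a dict with "image" (400x640x3 uint8, red, green, blue), "fovy" (degrees; the focal length in pixels is half the picture's height over the tangent of half this angle, whatever the lens; pixels are square), "cx", "cy" (the principal point, pixels), "eye" and "rotation" of the camera in the world. Camera axes: x right, y down, z forward; pixel columns grow to the right and rows downward; lengths in mm; the calibration is good to about 2 mm. The wrist camera is an equidistant fisheye: a pixel r from the principal point sees the ray r / f radians off the axis. A picture is of the moment at which its call begins. There is no depth.
- arm.finish_job(): hands the job in; it is judged then, once.
The state is a dict: "clock": time; "joints": joint angles; "joint_velocities": joint speeds; "joint_efforts": joint torques, N m; "position": TCP position; "tcp_rot": TCP orientation; "ft_force": force on the tool from outside, world axes, zero at the start; "moment": the same for the moment, N m; "gripper_width": opening from 0.0 (shut) to 1.0 (fully open); "gripper_force": force on a finger pad.
Only numpy, scipy, OpenCV 4.12 (cv2) and the standard library are available. Lean on these libraries where they do the work, as an engineer would, in place of code of your own. Each camera call takes 0.05 s, during which the arm holds its last target. There are 200 camera calls.

TASK

Take the cutting rotor with the orange hub out of its stand and stand it loosely, shank down, in the tilted spindle of the white sample mill, then let go of it. With the fingers off it, tap or press it down along the spindle until its flange sits flush on the spindle's nose and the taper holds it; press firmly but not so hard that the sprung spindle is driven to its bottom stop. Leave the spare head and the other things on the bench as they are, and take the hand away.

Things in the scene. Friction and masses are not known exactly. Their poses are not given: they have to be found in the camera images.
- rotor: Steel cutting rotor, about 0.3 kg: toothed flange (56 mm across, 64 over the teeth, 8 mm thick), an orange square hub on it, a tapered shank below. Origin: centre of the flange's underside; z points up through the hub, x and y are square to the hub's flat sides. Hangs upright in a wooden stand at the start.
- hub_top (a point): Centre of the top of the rotor's orange hub, 42 mm above the rotor's origin. The hub is 22 x 22 mm and 34 mm tall, flat-sided. Same axes as the rotor.
- shank_tip (a point): Tip of the rotor's tapered round shank, 34 mm below the rotor's origin: 12.4 mm across here, 18 mm at the flange. Same axes as the rotor.
- spare: Spare head of the same sizes but with a blue hub and a smooth rim without teeth, upright in the other stand; same frame as the rotor. Not to be moved.
- spindle: Round steel nose, 48 mm outside, mouth 24 mm, four sprung brass jaws inside form the tapered socket. Origin: centre of its flat end face; z: its axis, out of the mouth, tilted 25 degrees from vertical to the mill's front. Rotor home: flange underside on this face, z axes in line, any turn about z. Let go, it rests 8 to 14 mm short (may lean); the push home takes 8 to 20 N, rising; then the taper holds.
- nose_rest (a point): Fixed point where the spindle's end face stands unloaded (mill axes), 165 mm above the bench. The whole spindle is sprung along its axis: it sinks under a push, about 0.7 mm for each newton above some 5 N, and comes back. At 33 N it is 20 mm down, close to its bottom stop at 24 mm.
- mill: White bench mill, housing 230 x 170 x 90 mm with a tilted spindle head, fixed to the bench. Origin: centre of the housing's underside; -x is its front, to which the head leans; z up. The fixed round part of the head, 92 mm across, ends 26 mm below the nose's end face.
- stand_a: Wooden stand, 75 x 75 x 50 mm, fixed, with a 27 mm hole in its top through which a head's shank hangs; origin: centre of its underside. It holds the rotor.
- stand_b: Same wooden stand, holding the spare head; the two stands change places from run to run.
- cup0: Paper sample cup, 56 mm across, 60 mm tall, loose bystander; origin: centre of its underside.
- cup1: Second such cup.
- cup2: Third such cup.
- bottle: Amber bottle with a black cap, 66 mm across, 150 mm tall, loose bystander; origin: centre of its underside.
- beaker: Glass beaker, 64 mm across, 75 mm tall, loose bystander; origin: centre of its underside.
There are look-alikes about, which are no part of the job. What is shaped like the rotor but pink or purple is not meant.

How it is judged:
By the outcome, as a careful person would: the job done as asked, in the order asked, and still so for the second after the job is handed in, with the robot touching nothing.
It also fails if it takes over 45 s, if anything falls off the work surface, if the arm or the gripper's body presses on something with over 40 N, if the wrist force passes 120 N, or if a joint passes its speed limit or range.

## Working session

There is one attempt and no reset: what is moved stays moved. The work goes in short steps, Python scripts to look and compute and a tool call to move; the robot and the scene stay as the last step left them, time stands still between calls to the robot, and variables do not carry over. Pictures are saved under pics/ and viewed, at most 10 in all, crops included, and the job is handed in when it is done.

Besides the shell and the picture viewer there is one more tool, called after "Request:" as a command line: name --argument value ..., lists and objects as JSON in quotes. apply_moves: Moves the arm, as the interface text tells. Its arguments: {"type":"object","properties":{"increments":{"type":"array","items":{"type":"object","properties":{"xyz":{"type":"array","items":{"type":"number"}},"turn":{"type":"array","items":{"type":"number"}},"hand":{"type":"number"}}}},"squeeze":{"type":"number"}},"required":["increments"]}

```bash
ls; mkdir -p pics; cat > h.py <<'E'
import numpy as np, cv2
from plant import arm
def snap(n,f):
    c=arm.read_camera(n); cv2.imwrite('pics/'+f,c['image'][:,:,::-1]); np.save('pics/'+f+'.npy',{k:v for k,v in c.items()},allow_pickle=True); return c
E
python3 - <<'E'
from h import *
for n in ('scene','side','wrist'):
    c=snap(n,n+'0.png'); print(n,c['fovy'],c['cx'],c['cy'],np.round(c['eye'],1),np.round(c['rotation'],4).tolist())
s=arm.sense(); print(s)
a=[cv2.imread(f'pics/{n}0.png') for n in('scene','side','wrist')]
E
```

```text
pics
scene 50.056799156521805 322.19154009605046 200.60837289144405 [1317.3  374.3  785.5] [-0.2386, 0.474, 0.7628, -0.3694]
side 49.0064454010033 319.0118264260648 196.68968157924303 [-182.  -943.7  846.5] [-0.4542, 0.8353, -0.2666, 0.1578]
wrist 65.70646984690485 318.6336231522711 201.36430706883627 [ 322.8 -568.9  372.7] [0.1157, 0.8278, -0.5435, -0.0777]
{'clock': 0.15, 'joints': array([ 1.09720206,  0.62914098,  0.03848127,  1.51812918, -0.02698482,
        0.99629   , -0.01998148]), 'joint_velocities': array([ 0.00067547, -0.00295507, -0.00057849, -0.00362811, -0.00091295,
       -0.0016121 , -0.00027881]), 'joint_efforts': array([ 2.52320388e-03, -5.63803732e+01,  1.22845687e+00, -1.93652612e+01,
        1.12485533e-02,  7.30228217e-03,  1.88432796e-05]), 'position': array([ 257.58973862, -596.23592625,  207.59914076]), 'tcp_rot': array([-7.05160822e-04,  9.79284601e-01,  2.02487398e-01, -1.65719904e-04]), 'ft_force': array([-0.06283068,  0.55383813,  1.12357624]), 'moment': array([ 0.00411903, -0.03392431, -0.00669649]), 'gripper_force': 0.0, 'gripper_width': 0.997375230916209}
```

View pics/scene0.png

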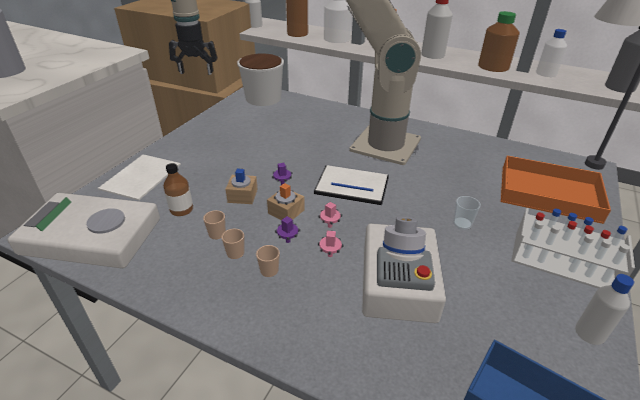

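View pics/side0.png

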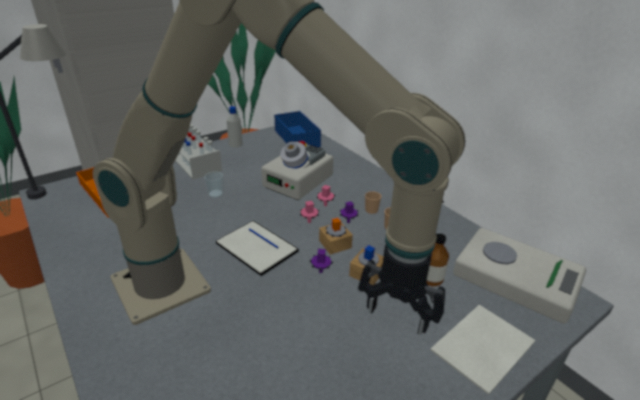

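The scene picture shows the orange hub at (285,190) and the mill nose at about (405,224). Side shows them at (337,225) and (292,150).

Candidates (scene pixels):
- orange hub in a wooden stand, (285,190): the rotor
- blue hub in the other stand, (240,177): the spare
- purple, (282,172) and (288,230): look-alikes
- pink, (330,212) and (330,242): look-alikes

I choose the orange one and will check it in a close crop.

```bash
python3 - <<'E'
import cv2,numpy as np
a=cv2.imread('pics/scene0.png');b=cv2.imread('pics/side0.png')
f=lambda im,x,y,w,h:cv2.resize(im[y:y+h,x:x+w],(400,300),interpolation=cv2.INTER_CUBIC)
cv2.imwrite('pics/crop1.png',np.vstack([np.hstack([f(a,250,170,80,60),f(a,365,205,80,60)]),np.hstack([f(b,300,195,80,60),f(b,260,130,80,60)])]))
E
```

```text
(no output)
```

View pics/crop1.png

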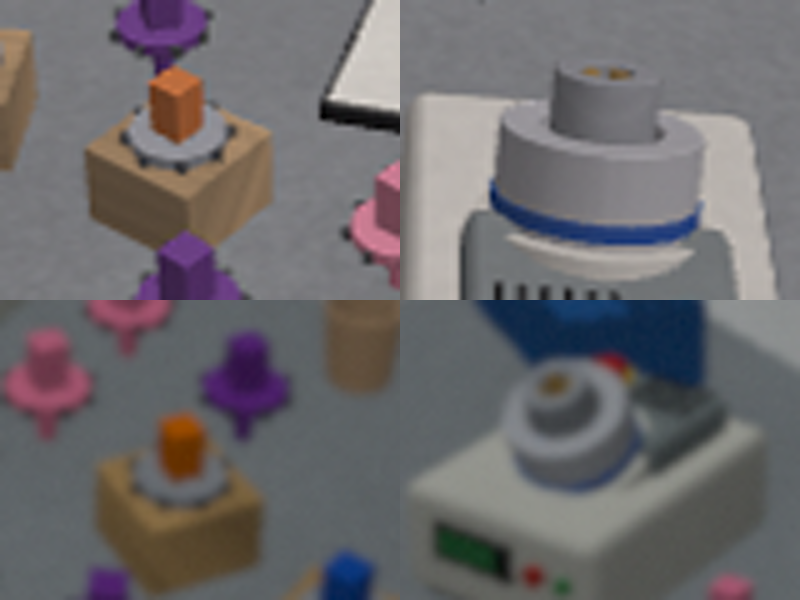

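The crop confirms an orange hub with a toothed flange in a wooden stand. Hub-top centre is at scene (285.2,185.8) and side (336.6,219.8). Mouth centre is at scene (406.6,219.4) and side (290.6,146.8).

```bash
cat >> h.py <<'E'
from scipy.spatial.transform import Rotation as R
def q2R(q): return R.from_quat(np.roll(np.array(q,float),-1)).as_matrix()
def ray(c,u,v):
    f=200/np.tan(np.radians(c['fovy'])/2); d=np.array([u-c['cx'],v-c['cy']],float)
    if c.get('fish'):
        r=np.hypot(*d); t=r/f; k=np.array([*(np.sin(t)*d/max(r,1e-9)),np.cos(t)])
    else: k=np.array([*d/f,1]); k/=np.linalg.norm(k)
    return np.array(c['eye'],float), q2R(c['rotation'])@k
def proj(c,p):
    f=200/np.tan(np.radians(c['fovy'])/2); k=q2R(c['rotation']).T@(np.array(p,float)-c['eye'])
    if c.get('fish'):
        t=np.arctan2(np.hypot(k[0],k[1]),k[2]); s=f*t/np.hypot(k[0],k[1])
    else: s=f/k[2]
    return np.array([c['cx'],c['cy']])+k[:2]*s
def load(f,fish=False):
    c=np.load('pics/'+f+'.npy',allow_pickle=True).item(); c['fish']=fish; return c
def tri(l):
    A=0;b=0;L=[]
    for c,u,v in l:
        e,d=ray(c,u,v); P=np.eye(3)-np.outer(d,d); A=A+P;b=b+P@e; L.append((e,P))
    p=np.linalg.solve(A,b); return p,[float(np.linalg.norm(P@(p-e))) for e,P in L]
def onz(c,u,v,z):
    e,d=ray(c,u,v); return e+d*(z-e[2])/d[2]
E
python3 - <<'E'
from h import *
A=load('scene0.png');B=load('side0.png')
h,r=tri([(A,285.2,185.8),(B,336.6,219.8)]);print('hub',h,r)
n,r=tri([(A,406.6,219.4),(B,290.6,146.8)]);print('nose',n,r)
for u,v in[(150,85),(178,100),(203,80),(175,68)]: print(onz(A,250+u/5,170+v/5,h[2])[:2]-h[:2])
# stand edges scene crop: top corners
for u,v in[(87,150),(187,205),(272,133)]: print('st',onz(A,250+u/5,170+v/5,50)[:2])
# mill bottom-front edge in side crop & top corners
for u,v in[(413,485),(595,560),(765,435)]: print('mill',onz(B,260+(u-400)/5,130+(v-300)/5,90)[:2])
E
```

```text
hub [ 496.05991375 -127.90103339   91.75099385] [0.6185620982993407, 0.618562098299441]
nose [569.28147552 231.84276524 164.0625594 ] [0.14357604205671173, 0.14357604205669386]
[10.80592734 -9.55215481]
[15.90316605 11.03571125]
[-6.48978551 14.07072552]
[-9.36646212 -5.32714911]
st [ 527.49825426 -168.30630502]
st [544.60695195 -94.44312274]
st [466.74083228 -83.42020782]
mill [479.11076932 278.05009044]
mill [528.14076195 118.35395577]
mill [735.8318829  199.64272702]
```

View pics/wrist0.png

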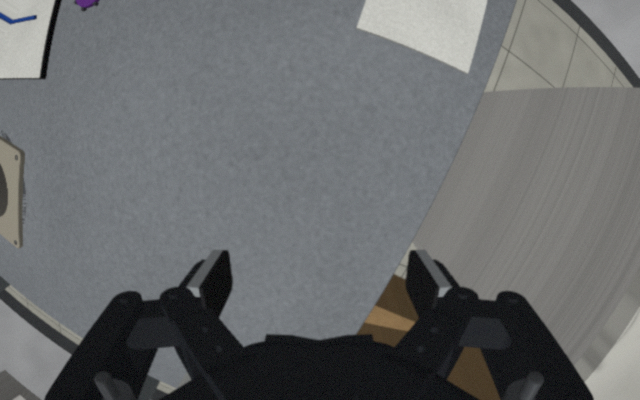

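The wrist view shows only bare bench, with the fingers at (210,280) and (430,280); no target is in it. Next I check clearances around the rotor.

```bash
python3 - <<'E'
from h import *
A=load('scene0.png');B=load('side0.png')
for n,a,b in[('purpN',(282.5,167),(320.5,252.5)),('purpF',(287.3,220.5),(349.5,204.5)),('pink1',(330,206),(309.5,205)),('blue',(240,171),(370,250)),]:
    p,r=tri([(A,*a),(B,*b)]);print(n,p.round(),r, (p[:2]-[496,-128]).round())
E
```

```text
purpN [ 386. -200.   68.] [0.5172869550988627, 0.5172869550987631] [-110.  -72.]
purpF [601. -63.  71.] [0.5522561556668285, 0.5522561556668748] [105.  65.]
pink1 [495.   9.  69.] [0.17122360422603836, 0.17122360422611624] [ -1. 137.]
blue [ 487. -285.   87.] [1.5861496609781098, 1.5861496609781776] [  -9. -157.]
```

```bash
cat >> h.py <<'E'
def Rt(azx,tilt_dir=None,tilt=0.):
    "tool down with x at azimuth azx (deg)"
    a=np.radians(azx); x=np.array([np.cos(a),np.sin(a),0]); z=np.array([0,0,-1.]); return np.column_stack([x,np.cross(z,x),z])
def cur():
    s=arm.sense(); return np.array(s['position']),q2R(s['tcp_rot']),s
def plan(p1,R1,n=8):
    p,Rc,_=cur(); rv=R.from_matrix(Rc.T@R1).as_rotvec(); 
    print('total shift',np.linalg.norm(p1-p).round(1),'turn deg',np.degrees(np.linalg.norm(rv)).round(2))
    print('tool shift now',(Rc.T@(p1-p)).round(1),'rotvec/n',(rv/n).round(4))
    for i in range(n):
        Ri=Rc@R.from_rotvec(rv*i/n).as_matrix(); print((Ri.T@(p1-p)/n/1000).round(4).tolist())
E
python3 - <<'E'
from h import *
plan(np.array([496,-128,190.]),Rt(80),16)
E
```

```text
total shift 525.7 turn deg 56.64
tool shift now [ 404.6 -335.3   18.1] rotvec/n [-0.0001 -0.     -0.0618]
[0.0253, -0.021, 0.0011]
[0.0265, -0.0194, 0.0011]
[0.0277, -0.0177, 0.0011]
[0.0287, -0.0159, 0.0011]
[0.0296, -0.0141, 0.0011]
[0.0305, -0.0123, 0.0011]
[0.0312, -0.0104, 0.0011]
[0.0317, -0.0084, 0.0011]
[0.0322, -0.0065, 0.0011]
[0.0325, -0.0045, 0.0011]
[0.0327, -0.0024, 0.0011]
[0.0328, -0.0004, 0.0011]
[0.0328, 0.0016, 0.0011]
[0.0326, 0.0036, 0.0011]
[0.0324, 0.0056, 0.0011]
[0.0319, 0.0076, 0.0011]
```

Request:
apply_moves --increments '[{"xyz":[0.025,-0.021,0],"turn":[0,0,-0.062],"hand":0},{"xyz":[0.026,-0.019,0],"turn":[0,0,-0.062],"hand":0},{"xyz":[0.028,-0.018,0],"turn":[0,0,-0.062],"hand":0},{"xyz":[0.029,-0.016,0],"turn":[0,0,-0.062],"hand":0},{"xyz":[0.03,-0.014,0],"turn":[0,0,-0.062],"hand":0},{"xyz":[0.03,-0.012,0],"turn":[0,0,-0.062],"hand":0},{"xyz":[0.031,-0.01,0],"turn":[0,0,-0.062],"hand":0},{"xyz":[0.032,-0.008,0],"turn":[0,0,-0.062],"hand":0}]'

```text
clock: 0.82
position: [377.7, -361.9, 208.2]
tcp_rot: [-0.0, 0.899, 0.438, -0.0]
ft_force: [1.3, -1.0, 0.1]
gripper_width: 1.003
gripper_force: 0.0
```

Request:
apply_moves --increments '[{"xyz":[0.032,-0.006,0.001],"turn":[0,0,-0.062],"hand":0},{"xyz":[0.032,-0.004,0.001],"turn":[0,0,-0.062],"hand":0},{"xyz":[0.033,-0.002,0.001],"turn":[0,0,-0.062],"hand":0},{"xyz":[0.033,0,0.001],"turn":[0,0,-0.062],"hand":0},{"xyz":[0.033,0.002,0.001],"turn":[0,0,-0.062],"hand":0},{"xyz":[0.033,0.004,0.001],"turn":[0,0,-0.062],"hand":0},{"xyz":[0.032,0.006,0.001],"turn":[0,0,-0.062],"hand":0},{"xyz":[0.032,0.008,0.001],"turn":[0,0,-0.062],"hand":0}]'

```text
clock: 1.48
position: [499.1, -129.0, 200.2]
tcp_rot: [-0.0, 0.764, 0.645, -0.0]
ft_force: [-0.3, -1.0, 0.1]
gripper_width: 1.002
gripper_force: 0.0
```

```bash
python3 - <<'E'
from h import *
c=snap('wrist','wrist1.png'); c['fish']=True
p,Rc,s=cur(); print(p,s['clock'],s['ft_force']); plan(np.array([496,-128,190.]),Rt(80),1)
print(proj(c,[496,-128,92]),proj(c,p)); print(np.array(c['eye'])-p, Rc.T@(np.array(c['eye'])-p), q2R(c['rotation'])[:,2])
E
```

```text
[ 503.03027201 -120.67581708  200.42376846] 1.5333 [2.31741765 5.95345309 0.44925827]
total shift 14.6 turn deg 1.12
tool shift now [-8.4 -5.8 10.4] rotvec/n [ 0.0029 -0.0062  0.0183]
[-0.0084, -0.0058, 0.0104]
[314.34647501 192.14043598] [321.86788271 225.03134431]
[  8.36941824  60.80686662 165.02119556] [  62.39363238   -0.70410958 -164.63916922] [-0.04571779 -0.27208127 -0.96118763]
```

View pics/wrist1.png

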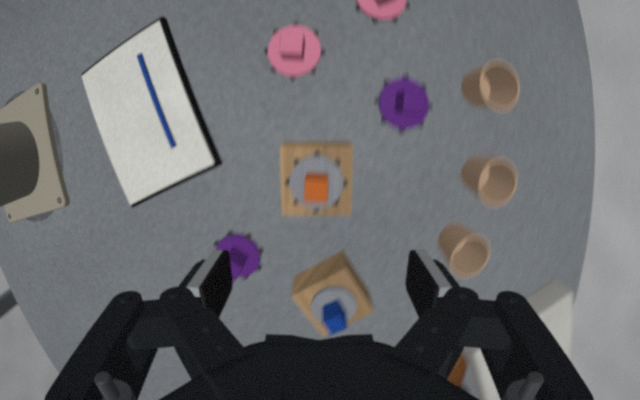

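The orange hub top is at (316,190) against a predicted (314,192), and its stand is square to the image, so position and yaw are about right. I go lower and refine.

Request:
apply_moves --increments '[{"xyz":[0,0,0],"turn":[0,0,0],"hand":0},{"xyz":[-0.001,-0.001,0.01],"turn":[0,0,0],"hand":0},{"xyz":[0,-0.001,0.01],"turn":[0,0,0],"hand":0},{"xyz":[0,0,0.01],"turn":[0,0,0],"hand":0},{"xyz":[0,0,0.01],"turn":[0,0,0],"hand":0},{"xyz":[0,0,0.01],"turn":[0,0,0],"hand":0},{"xyz":[0,0,0],"turn":[0,0,0],"hand":0},{"xyz":[0,0,0],"turn":[0,0,0],"hand":0}]'

```text
clock: 2.2
position: [496.2, -131.1, 149.7]
tcp_rot: [-0.001, 0.765, 0.644, -0.0]
ft_force: [1.1, -1.5, 0.9]
gripper_width: 1.0
gripper_force: 0.0
```

```bash
python3 - <<'E'
from h import *
c=snap('wrist','wrist2.png'); c['fish']=True
p,Rc,s=cur(); print(p,s['ft_force']); plan(np.array([496,-128,100.]),Rt(80),1)
print(proj(c,[496,-128,92]),proj(c,p))
im=c['image'];u,v=[int(t) for t in proj(c,[496,-128,80])]
x0,y0=u-40,v-30
cv2.imwrite('pics/crop2.png',cv2.resize(im[y0:y0+60,x0:x0+80,::-1],(800,600),interpolation=cv2.INTER_CUBIC));print(x0,y0)
E
```

```text
[ 496.63891541 -131.0892642   150.18571844] [0.55058332 0.72966535 0.07640859]
total shift 50.3 turn deg 0.19
tool shift now [ 2.9 -1.1 50.2] rotvec/n [-0.0003 -0.0001  0.0033]
[0.0029, -0.0011, 0.0502]
[316.95882794 205.38217204] [318.34974871 239.32715139]
277 170
```

View pics/crop2.png

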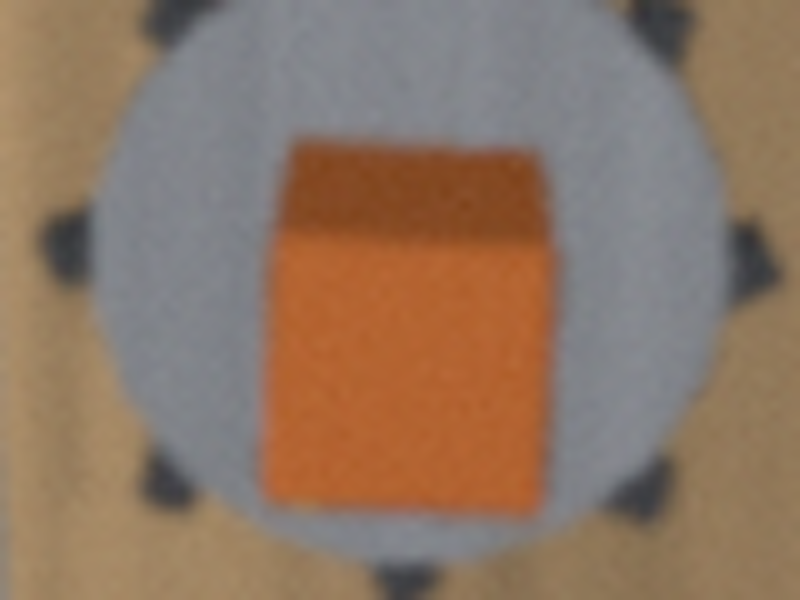

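The close crop shows the hub's top corners at crop (275,235), (555,245), (545,515) and (265,500), so its centre is at image (318.0,207.3).

```bash
python3 - <<'E'
from h import *
c=load('wrist2.png',True);A=load('scene0.png');B=load('side0.png')
P=[onz(c,276.6+u/10,169.6+v/10,91.8)[:2] for u,v in[(275,235),(555,245),(545,515),(265,500)]]
for i in range(4):
    d=P[(i+1)%4]-P[i]; print(np.degrees(np.arctan2(d[1],d[0])),np.linalg.norm(d))
print(np.mean(P,0)); h,r=tri([(A,285.2,185.8),(B,336.6,219.8),(c,317.6,206.9)]);print(h,r)
plan(np.array([*np.mean(P,0),63]),Rt(80),1)
E
```

```text
-11.883531608281054 20.865032907311267
-101.12012424750536 21.33718958943364
166.99417768517972 21.432976511754113
77.35073205784339 20.917368488094496
[ 496.22426915 -129.51661609]
[ 496.01319402 -128.46058141   91.95510452] [1.065042259788866, 0.2814985601959825, 0.820608961716019]
total shift 87.2 turn deg 0.19
tool shift now [ 1.5 -0.7 87.2] rotvec/n [-0.0003 -0.0001  0.0033]
[0.0015, -0.0007, 0.0872]
```

Request:
apply_moves --increments '[{"xyz":[0.001,-0.001,0.015],"turn":[0,0,0.04],"hand":0.3},{"xyz":[0.001,0,0.02],"turn":[0,0,0],"hand":0.3},{"xyz":[0,0,0.02],"turn":[0,0,0],"hand":0.3},{"xyz":[0,0,0.015],"turn":[0,0,0],"hand":0.3},{"xyz":[0,0,0.01],"turn":[0,0,0],"hand":0.3},{"xyz":[0,0,0.006],"turn":[0,0,0],"hand":0.3},{"xyz":[0,0,0],"turn":[0,0,0],"hand":0.3},{"xyz":[0,0,0],"turn":[0,0,0],"hand":0.3}]'

```text
clock: 2.92
position: [496.5, -128.9, 64.7]
tcp_rot: [0.0, 0.778, 0.629, 0.0]
ft_force: [-0.4, -0.3, 0.3]
gripper_width: 0.696
gripper_force: 0.0
```

Request:
apply_moves --increments '[{"xyz":[0,0,0],"turn":[0,0,0],"hand":1},{"xyz":[0,0,0],"turn":[0,0,0],"hand":1},{"xyz":[0,0,0],"turn":[0,0,0],"hand":1},{"xyz":[0,0,0],"turn":[0,0,0],"hand":1},{"xyz":[0,0,0],"turn":[0,0,0],"hand":1},{"xyz":[0,0,0],"turn":[0,0,0],"hand":1},{"xyz":[0,0,0],"turn":[0,0,0],"hand":1},{"xyz":[0,0,0],"turn":[0,0,0],"hand":1}]' --squeeze 50

```text
clock: 3.58
position: [496.1, -128.9, 65.1]
tcp_rot: [0.0, 0.778, 0.629, 0.0]
ft_force: [-1.3, 0.1, 6.5]
gripper_width: 0.228
gripper_force: 48.7
```

Request:
apply_moves --increments '[{"xyz":[0,0,-0.01],"turn":[0,0,0],"hand":1},{"xyz":[0,0,-0.02],"turn":[0,0,0],"hand":1},{"xyz":[0,0,-0.03],"turn":[0,0,0],"hand":1},{"xyz":[0,0,-0.03],"turn":[0,0,0],"hand":1},{"xyz":[0,0,-0.03],"turn":[0,0,0],"hand":1},{"xyz":[0,0,-0.03],"turn":[0,0,0],"hand":1},{"xyz":[0,0,-0.02],"turn":[0,0,0],"hand":1},{"xyz":[0,0,0],"turn":[0,0,0],"hand":1}]'

```text
clock: 4.25
position: [498.7, -129.3, 239.0]
tcp_rot: [0.003, 0.778, 0.629, 0.003]
ft_force: [0.7, 0.2, -2.7]
gripper_width: 0.235
gripper_force: 49.4
```

```bash
python3 - <<'E'
from h import *
from scipy.optimize import minimize
N=np.array([569.3,231.8]); V=[]
for f,box in(('scene0.png',(350,205,455,325)),('side0.png',(255,130,345,205))):
    c=load(f); im=c['image'].astype(int); x0,y0,x1,y1=box
    m=np.zeros((400,640),np.uint8); 
    w=(im.min(2)>(135 if 'sc' in f else 120))&(im[:,:,0]-im[:,:,2]>-8) ; m[y0:y1,x0:x1]=w[y0:y1,x0:x1]
    n,l,st,_=cv2.connectedComponentsWithStats(m); k=1+np.argmax(st[1:,4]); m=(l==k).astype(np.uint8)
    print(f,st[k]); V.append((c,cv2.convexHull(cv2.findNonZero(m))[:,0],box))
def hull(c,yaw,d,e):
    a=np.radians(yaw);x=np.array([np.cos(a),np.sin(a)]);y=np.array([-x[1],x[0]]);o=N+d*x+e*y
    return cv2.convexHull(np.float32([proj(c,[*(o+sx*115*x+sy*85*y),z]) for sx in(-1,1) for sy in(-1,1) for z in(0,90)]))
def cost(q,which=(0,1)):
    s=0
    for i in which:
        c,h,_=V[i]; H=hull(c,*q); a,_=cv2.intersectConvexConvex(np.float32(h),H); s+=1-a/(cv2.contourArea(H)+cv2.contourArea(np.float32(h))-a)
    return s
for w in((0,),(1,),(0,1)):
    b=min((minimize(cost,[y0,40,0],args=(w,),method='Nelder-Mead') for y0 in(10,18,26)),key=lambda r:r.fun); print(w,b.x,b.fun)
E
```

```text
scene0.png [ 366  223   80   79 2376]
side0.png [263 152  68  28 590]
(0,) [ 1.74441350e+01 -2.49031630e+01  5.99146339e-03] 0.2478161500779571
(1,) [ 4.51120306e+01  1.68170681e+02 -6.71523776e-03] 0.5607183326347751
(0, 1) [1.83015873e+01 2.17759109e+01 2.11542741e-03] 0.9340971685207085
```

The rotor is held. I go to a stand-off beside the spindle, already tilted, so that the camera looks at the mouth and the shank together.

```bash
cat >> h.py <<'E'
def Rs(psi,tilt=25.):
    p,t=np.radians([psi,tilt]); z=np.array([np.sin(t)*np.cos(p),np.sin(t)*np.sin(p),-np.cos(t)]); x=np.array([-np.sin(p),np.cos(p),0]); return np.column_stack([x,np.cross(z,x),z])
E
python3 - <<'E'
from h import *
T=Rs(19); t=np.array([569.3,231.8,164.1])-95*T[:,2]-60*T[:,0]; print(t); plan(t,T,12)
E
```

```text
[550.87271467 161.99773595 250.19923977]
total shift 296.1 turn deg 39.4
tool shift now [295.7 -10.  -11.4] rotvec/n [-0.0347  0.0101 -0.0444]
[0.0246, -0.0008, -0.0009]
[0.0247, 0.0003, -0.0007]
[0.0246, 0.0014, -0.0004]
[0.0245, 0.0025, -0.0001]
[0.0244, 0.0036, 0.0002]
[0.0242, 0.0047, 0.0006]
[0.024, 0.0057, 0.0011]
[0.0237, 0.0067, 0.0015]
[0.0234, 0.0077, 0.002]
[0.023, 0.0087, 0.0025]
[0.0225, 0.0096, 0.0031]
[0.0221, 0.0104, 0.0036]
```

Request:
apply_moves --increments '[{"xyz":[0.025,-0.001,-0.001],"turn":[-0.035,0.01,-0.044],"hand":1},{"xyz":[0.025,0,-0.001],"turn":[-0.035,0.01,-0.044],"hand":1},{"xyz":[0.025,0.001,0],"turn":[-0.035,0.01,-0.044],"hand":1},{"xyz":[0.024,0.002,0],"turn":[-0.035,0.01,-0.044],"hand":1},{"xyz":[0.024,0.004,0],"turn":[-0.035,0.01,-0.044],"hand":1},{"xyz":[0.024,0.005,0.001],"turn":[-0.035,0.01,-0.044],"hand":1},{"xyz":[0.024,0.006,0.001],"turn":[-0.035,0.01,-0.044],"hand":1},{"xyz":[0.024,0.007,0.001],"turn":[-0.035,0.01,-0.044],"hand":1}]'

```text
clock: 4.92
position: [529.6, 66.5, 241.0]
tcp_rot: [0.082, 0.647, 0.749, 0.118]
ft_force: [0.2, -0.3, -2.2]
gripper_width: 0.229
gripper_force: 49.5
```

Request:
apply_moves --increments '[{"xyz":[0.023,0.008,0.002],"turn":[-0.035,0.01,-0.044],"hand":1},{"xyz":[0.023,0.009,0.002],"turn":[-0.035,0.01,-0.044],"hand":1},{"xyz":[0.022,0.01,0.003],"turn":[-0.035,0.01,-0.044],"hand":1},{"xyz":[0.022,0.01,0.003],"turn":[-0.035,0.01,-0.044],"hand":1},{"xyz":[0,0,0],"turn":[0,0,0],"hand":1},{"xyz":[0,0,0],"turn":[0,0,0],"hand":1},{"xyz":[0,0,0],"turn":[0,0,0],"hand":1},{"xyz":[0,0,0],"turn":[0,0,0],"hand":1}]'

```text
clock: 5.58
position: [548.8, 160.3, 246.6]
tcp_rot: [0.123, 0.571, 0.793, 0.174]
ft_force: [-0.1, -0.3, -3.2]
gripper_width: 0.233
gripper_force: 49.5
```

```bash
python3 - <<'E'
from h import *
c=snap('wrist','wrist3.png'); c['fish']=True
p,Rc,s=cur(); print(p,Rc.round(4).tolist(),s['ft_force'],s['gripper_width']);T=Rs(19); plan(np.array([569.3,231.8,164.1])-95*T[:,2]-60*T[:,0],T,1)
print('nose',proj(c,[569.3,231.8,164.1]),'tip',proj(c,p+49*Rc[:,2]),'org',proj(c,p+15*Rc[:,2]))
im=c['image'][:,:,::-1]
cv2.imwrite('pics/w3b.png',cv2.resize(im[0:300,120:520],(800,600),interpolation=cv2.INTER_CUBIC))
E
```

```text
[549.05459364 160.33285522 246.83075114] [[-0.3186, 0.862, 0.3942], [0.9479, 0.288, 0.1363], [0.004, 0.4171, -0.9089]] [ 0.86329202  0.10002846 -2.65391906] 0.23386303133266978
total shift 4.2 turn deg 0.59
tool shift now [ 1.   3.5 -2.1] rotvec/n [-0.0061 -0.0005 -0.0084]
[0.001, 0.0035, -0.0021]
nose [322.83234768 125.5294681 ] tip [318.56335876 212.57410598] org [318.58485403 229.51921459]
```

View pics/w3b.png

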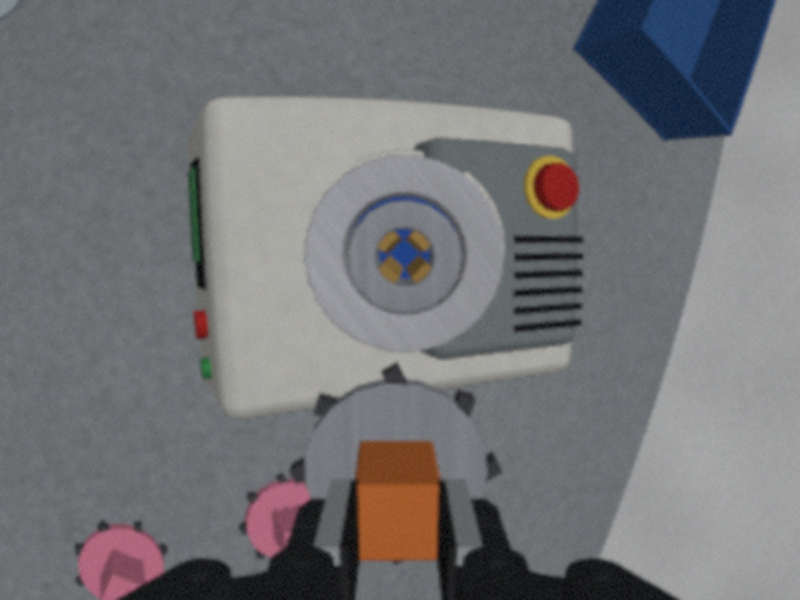

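The picture shows the mill's mouth at crop (405,254), which is image (322.6,127), near the predicted (322.8,125.5). The rotor's flange top edge is at crop (396,380) and the hub top at (398,521). Next I refine yaw, nose and in-hand pose.

```bash
python3 - <<'E'
from h import *
from scipy.optimize import least_squares
c=load('wrist3.png',True);A=load('scene0.png');B=load('side0.png')
P=lambda u,v:(119.75+u/2,-.25+v/2)
W=lambda u,v:onz(c,*P(u,v),90)[:2]
ang=lambda a,b:np.degrees(np.arctan2(*(b-a)[::-1]))
print('long edges',ang(W(240,98),W(555,117)),ang(W(260,413),W(555,373)),'back',ang(W(570,365),W(570,130))-90)
print('widths',np.linalg.norm(W(570,119)-W(570,373)),W(570,119),W(570,373))
m=(W(570,119)+W(570,373))/2; 
n,r=tri([(A,406.6,219.4),(B,290.6,146.8),(c,*P(405,254))]);print('nose',n,r,'wrist at z=165',onz(c,*P(405,254),164.5))
print('yaw nose->back mid',ang(n[:2],m))
p=np.array([549.05,160.33,246.83]);Rc=q2R([.123,.571,.793,.174]);
f=lambda x,y,z:((proj(c,p+Rc@[x,y,z])-[119.75,-.25])*2).round(1)
print('hubtop',f(0,0,-27),f(11,11,-27),f(-11,-11,-27),'flange top edge',f(28,0,7),f(0,28,7),f(0,-28,7))
E
```

```text
long edges 20.29318769727819 19.415504793537472 back 20.673213635536328
widths 166.26551678950077 [684.54846377 359.46241367] [743.1602331  203.87037477]
nose [569.11160063 231.32470443 164.07998293] [0.46166853526169643, 0.39177205903255635, 0.6468278150142293] wrist at z=165 [568.93318628 230.62734813 164.5       ]
yaw nose->back mid 19.17773189733445
hubtop [397.8 520.5] [443.3 479.8] [354.8 558.3] flange top edge [397.7 378.1] [490.5 468.7] [304.8 468.7]
```

```bash
python3 - <<'E'
from h import *
T=Rs(20); n=np.array([569.1,231.2,164.3]); plan(n-70*T[:,2],T,4)
E
```

```text
total shift 64.1 turn deg 1.48
tool shift now [60.   2.8 22.6] rotvec/n [-0.0015  0.0017 -0.006 ]
[0.015, 0.0007, 0.0056]
[0.015, 0.0008, 0.0057]
[0.015, 0.0009, 0.0057]
[0.015, 0.001, 0.0057]
```

Request:
apply_moves --increments '[{"xyz":[0.015,0.001,0],"turn":[-0.0015,0.0017,-0.006],"hand":1},{"xyz":[0.015,0.001,0],"turn":[-0.0015,0.0017,-0.006],"hand":1},{"xyz":[0.015,0.001,0.005],"turn":[-0.0015,0.0017,-0.006],"hand":1},{"xyz":[0.015,0,0.008],"turn":[-0.0015,0.0017,-0.006],"hand":1},{"xyz":[0,0,0.008],"turn":[0,0,0],"hand":1},{"xyz":[0,0,0],"turn":[0,0,0],"hand":1},{"xyz":[0,0,0],"turn":[0,0,0],"hand":1},{"xyz":[0,0,0],"turn":[0,0,0],"hand":1}]'

```text
clock: 6.3
position: [540.8, 220.6, 229.6]
tcp_rot: [0.125, 0.56, 0.8, 0.177]
ft_force: [-0.9, 0.1, -3.2]
gripper_width: 0.234
gripper_force: 49.5
```

```bash
python3 - <<'E'
from h import *
T=Rs(20); n=np.array([569.1,231.2,164.3]); plan(n-30*T[:,2],T,1); s=cur()[2]; print(s['ft_force'],s['clock'])
E
```

```text
total shift 42.0 turn deg 0.05
tool shift now [ 0.3 -0.3 42. ] rotvec/n [ 0.0007  0.0005 -0.0004]
[0.0003, -0.0003, 0.042]
[-0.9415762   0.05585547 -3.22393799] 6.3
```

Request:
apply_moves --increments '[{"xyz":[0,0,0.008],"turn":[0,0,0],"hand":1},{"xyz":[0,0,0.01],"turn":[0,0,0],"hand":1},{"xyz":[0,0,0.008],"turn":[0,0,0],"hand":1},{"xyz":[0,0,0.006],"turn":[0,0,0],"hand":1},{"xyz":[0,0,0.004],"turn":[0,0,0],"hand":1},{"xyz":[0,0,0.003],"turn":[0,0,0],"hand":1},{"xyz":[0,0,0],"turn":[0,0,0],"hand":1},{"xyz":[0,0,0],"turn":[0,0,0],"hand":1}]'

```text
clock: 6.97
position: [556.2, 227.0, 194.1]
tcp_rot: [0.124, 0.56, 0.8, 0.178]
ft_force: [-0.6, -0.0, -2.7]
gripper_width: 0.231
gripper_force: 49.5
```

```bash
python3 - <<'E'
from h import *
T=Rs(20); n=np.array([569.1,231.2,164.3]); plan(n-27*T[:,2],T,1); s=cur()[2]; print(T.T@s['ft_force'],s['clock'])
E
```

```text
total shift 5.7 turn deg 0.06
tool shift now [-0.5 -0.3  5.7] rotvec/n [ 0.0008 -0.0004  0.0004]
[-0.0005, -0.0003, 0.0057]
[ 0.20568412 -1.67241069  2.16886974] 6.9667
```

Request:
apply_moves --increments '[{"xyz":[0,0,0.0015],"turn":[0,0,0],"hand":1},{"xyz":[0,0,0.0015],"turn":[0,0,0],"hand":1},{"xyz":[0,0,0.001],"turn":[0,0,0],"hand":1},{"xyz":[0,0,0],"turn":[0,0,0],"hand":1},{"xyz":[0,0,0],"turn":[0,0,0],"hand":1},{"xyz":[0,0,0],"turn":[0,0,0],"hand":1},{"xyz":[0,0,0],"turn":[0,0,0],"hand":1},{"xyz":[0,0,0],"turn":[0,0,0],"hand":1}]'

```text
clock: 7.63
position: [557.5, 228.3, 190.7]
tcp_rot: [0.124, 0.559, 0.8, 0.178]
ft_force: [0.4, -1.4, -3.5]
gripper_width: 0.229
gripper_force: 49.5
```

```bash
python3 - <<'E'
from h import *
T=Rs(20); n=np.array([569.1,231.2,164.3]); plan(n-27*T[:,2],T,1); s=cur()[2]; print(T.T@s['ft_force'],s['clock'])
E
```

```text
total shift 2.3 turn deg 0.11
tool shift now [-1.2 -0.4  2. ] rotvec/n [ 0.0011 -0.0006  0.0015]
[-0.0012, -0.0004, 0.002]
[-1.47748591 -1.55866869  3.0848816 ] 7.6333
```

Request:
apply_moves --increments '[{"xyz":[-0.0005,0,0.001],"turn":[0,0,0],"hand":1},{"xyz":[0,0,0.001],"turn":[0,0,0],"hand":1},{"xyz":[0,0,0.001],"turn":[0,0,0],"hand":1},{"xyz":[0,0,0],"turn":[0,0,0],"hand":1},{"xyz":[0,0,0],"turn":[0,0,0],"hand":1},{"xyz":[0,0,0],"turn":[0,0,0],"hand":1},{"xyz":[0,0,0],"turn":[0,0,0],"hand":1},{"xyz":[0,0,0],"turn":[0,0,0],"hand":1}]'

```text
clock: 8.3
position: [558.9, 228.5, 188.1]
tcp_rot: [0.124, 0.559, 0.8, 0.178]
ft_force: [-2.2, -3.7, 1.0]
gripper_width: 0.231
gripper_force: 50.0
```

```bash
python3 - <<'E'
from h import *
T=Rs(20); n=np.array([569.1,231.2,164.3]); plan(n-27*T[:,2],T,1); s=cur()[2]; print(T.T@s['ft_force'],s['clock'])
E
```

```text
total shift 1.4 turn deg 0.13
tool shift now [-0.9 -0.5 -1. ] rotvec/n [ 0.0014 -0.001   0.0015]
[-0.0009, -0.0005, -0.001]
[-2.70695736 -2.58965448 -2.25987988] 8.3
```

There is axial contact of about 5 N at roughly 11 mm short, as described. I let go.

Request:
apply_moves --increments '[{"xyz":[0,0,0],"turn":[0,0,0],"hand":0.7},{"xyz":[0,0,0],"turn":[0,0,0],"hand":0.6},{"xyz":[0,0,0],"turn":[0,0,0],"hand":0.5},{"xyz":[0,0,0],"turn":[0,0,0],"hand":0.4},{"xyz":[0,0,0],"turn":[0,0,0],"hand":0.3},{"xyz":[0,0,0],"turn":[0,0,0],"hand":0.3},{"xyz":[0,0,0],"turn":[0,0,0],"hand":0.3},{"xyz":[0,0,0],"turn":[0,0,0],"hand":0.3}]'

```text
clock: 8.97
position: [558.9, 228.6, 188.1]
tcp_rot: [0.124, 0.559, 0.8, 0.178]
ft_force: [-0.2, -0.1, 0.3]
gripper_width: 0.702
gripper_force: 0.0
```

Request:
apply_moves --increments '[{"xyz":[0,0,-0.005],"turn":[0,0,0],"hand":0.3},{"xyz":[0,0,-0.01],"turn":[0,0,0],"hand":0.3},{"xyz":[0,0,-0.015],"turn":[0,0,0],"hand":0.3},{"xyz":[0,0,-0.015],"turn":[0,0,0],"hand":0.3},{"xyz":[0,0,-0.015],"turn":[0,0,0],"hand":0.3},{"xyz":[0,0,0],"turn":[0,0,0],"hand":0.5},{"xyz":[0,0,0],"turn":[0,0,0],"hand":1},{"xyz":[0,0,0],"turn":[0,0,0],"hand":1}]'

```text
clock: 9.63
position: [535.1, 219.4, 242.1]
tcp_rot: [0.124, 0.559, 0.8, 0.178]
ft_force: [0.9, 0.9, 0.3]
gripper_width: 0.28
gripper_force: 0.0
```

```bash
python3 - <<'E'
from h import *
c=snap('wrist','wrist4.png'); c['fish']=True
T=Rs(20); n=np.array([569.1,231.2,164.3]); plan(n-90*T[:,2],T,1); p,Rc,s=cur(); print(p,T.T@s['ft_force'],s['clock'])
u=proj(c,n+53*-T[:,2]); print('hubtop expect if 11 short',u,[proj(c,n-T@[a,b,53]).round(1).tolist() for a,b in((11,11),(-11,-11))],'seated',proj(c,n-42*T[:,2]),'org',proj(c,n-11*T[:,2]))
x0,y0=238,130; print(x0,y0)
sc=arm.read_camera('scene')['image'][:,:,::-1]
a=cv2.resize(c['image'][y0:y0+120,x0:x0+160,::-1],(800,600),interpolation=cv2.INTER_CUBIC); cv2.imwrite('pics/crop4.png',a)
E
```

```text
total shift 4.6 turn deg 0.09
tool shift now [-0.6  0.  -4.5] rotvec/n [ 0.0004 -0.0007  0.0014]
[-0.0006, 0.0, -0.0045]
[534.94058021 219.35791898 241.74275351] [ 0.35372546  0.1990302  -0.07103922] 9.6833
hubtop expect if 11 short [317.6605467  220.58103359] [[301.7, 235.6], [334.1, 205.0]] seated [317.66940005 215.41001059] org [317.69106196 203.16469086]
238 130
```

View pics/crop4.png

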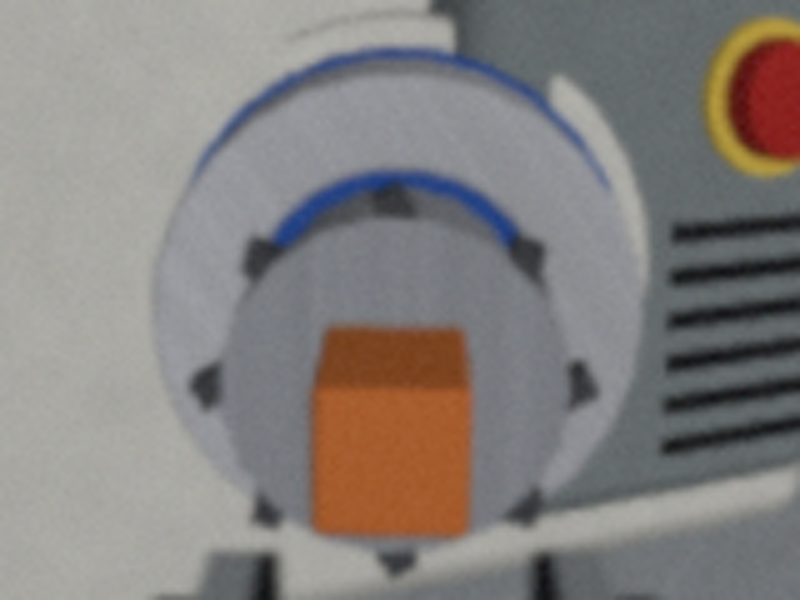

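The rotor stands upright in the spindle. Its hub top is at crop (391,461), within about 1.5 mm of the expected place for 11 mm short. I now press with shut fingers, creeping down and watching force against depth.

Request:
apply_moves --increments '[{"xyz":[-0.001,-0.0005,0],"turn":[0,0,0],"hand":1},{"xyz":[0,0,0.005],"turn":[0,0,0],"hand":1},{"xyz":[0,0,0.007],"turn":[0,0,0],"hand":1},{"xyz":[0,0,0.007],"turn":[0,0,0],"hand":1},{"xyz":[0,0,0.006],"turn":[0,0,0],"hand":1},{"xyz":[0,0,0],"turn":[0,0,0],"hand":1},{"xyz":[0,0,0],"turn":[0,0,0],"hand":1},{"xyz":[0,0,0],"turn":[0,0,0],"hand":1}]'

```text
clock: 10.4
position: [544.8, 222.6, 219.4]
tcp_rot: [0.124, 0.559, 0.8, 0.178]
ft_force: [0.1, -0.7, 0.1]
gripper_width: -0.002
gripper_force: 0.0
```

```bash
cat > st.py <<'E'
from h import *
T=Rs(20); n=np.array([569.1,231.2,164.3]); p,Rc,s=cur(); d=T.T@(p-n)
print('TCP lateral',d[:2].round(2),'above face',(-d[2]).round(2),'F tool',(T.T@s['ft_force']).round(2),'w',round(s['gripper_width'],3),'t',s['clock'])
E
python3 st.py
```

```text
TCP lateral [ 0.24 -0.1 ] above face 60.88 F tool [-0.67 -0.11 -0.2 ] w -0.002 t 10.4
```

Request:
apply_moves --increments '[{"xyz":[-0.001,-0.0005,0.002],"turn":[0,0,0],"hand":1},{"xyz":[0,0,0.002],"turn":[0,0,0],"hand":1},{"xyz":[0,0,0.002],"turn":[0,0,0],"hand":1},{"xyz":[0,0,0.002],"turn":[0,0,0],"hand":1},{"xyz":[0,0,0.002],"turn":[0,0,0],"hand":1},{"xyz":[0,0,0],"turn":[0,0,0],"hand":1},{"xyz":[0,0,0],"turn":[0,0,0],"hand":1},{"xyz":[0,0,0],"turn":[0,0,0],"hand":1}]'

```text
clock: 11.07
position: [548.8, 222.7, 210.3]
tcp_rot: [0.124, 0.559, 0.8, 0.178]
ft_force: [-0.2, 0.2, 0.4]
gripper_width: 0.0
gripper_force: 0.0
```

```bash
python3 st.py
```

```text
TCP lateral [-0.99 -0.51] above face 50.98 F tool [ 0.21  0.07 -0.43] w 0.0 t 11.0667
```

Request:
apply_moves --increments '[{"xyz":[0,0,0.0015],"turn":[0,0,0],"hand":1},{"xyz":[0,0,0.0015],"turn":[0,0,0],"hand":1},{"xyz":[0,0,0.0015],"turn":[0,0,0],"hand":1},{"xyz":[0,0,0.0015],"turn":[0,0,0],"hand":1},{"xyz":[0,0,0],"turn":[0,0,0],"hand":1},{"xyz":[0,0,0],"turn":[0,0,0],"hand":1},{"xyz":[0,0,0],"turn":[0,0,0],"hand":1},{"xyz":[0,0,0],"turn":[0,0,0],"hand":1}]'

```text
clock: 11.73
position: [551.1, 223.6, 204.9]
tcp_rot: [0.124, 0.559, 0.8, 0.178]
ft_force: [1.0, 0.8, -0.6]
gripper_width: -0.002
gripper_force: 0.0
```

```bash
python3 st.py
```

```text
TCP lateral [-0.99 -0.49] above face 45.03 F tool [0.41 0.84 1.  ] w -0.002 t 11.7333
```

No contact at 45 mm is unexpected, so I look.

```bash
python3 - <<'E'
from h import *
c=snap('wrist','wrist5.png'); s=snap('scene','scene5.png'); b=snap('side','side5.png')
f=lambda im,x,y,w,h:cv2.resize(im[y:y+h,x:x+w,::-1],(400,300),interpolation=cv2.INTER_CUBIC)
cv2.imwrite('pics/crop5.png',np.vstack([np.hstack([f(c['image'],218,120,200,150),f(s['image'],365,165,80,60)]),np.hstack([f(b['image'],250,110,80,60),f(s['image'],325,125,160,120)])]))
E
```

```text
(no output)
```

View pics/crop5.png

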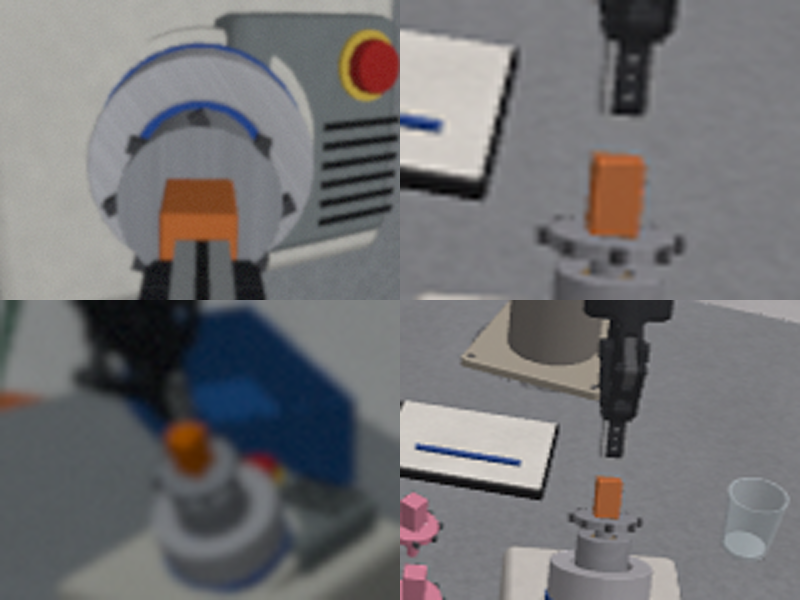

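The wrist view shows the shut fingers over the hub's lower half. The scene crop shows a gap between the tip (410.6,187.6) and the hub top (408.2,196). Next I quantify it.

```bash
python3 - <<'E'
from h import *
A=load('scene5.png');c=load('wrist5.png',True);w4=load('wrist4.png',True);B=load('side5.png')
T=Rs(20); n=np.array([569.1,231.2,164.3]); p=np.array([551.1,223.6,204.9])
print('scene TCP',proj(A,p),'10,20 back',proj(A,p-10*T[:,2]),proj(A,p-20*T[:,2]))
for k in(42,48,53,56): print(k,'scene hubtop',proj(A,n-k*T[:,2]),'side',proj(B,n-k*T[:,2]),'w4',proj(w4,n-k*T[:,2]))
print('side tcp',proj(B,p), 'nose',proj(A,n),proj(B,n))
h,r=tri([(A,408.2,195.8),(w4,315.8,221.8)]); print('hub tri',h,r,T.T@(h-n))
h,r=tri([(A,408.2,195.8),(w4,315.8,221.8),(B,250+188/5,110+130/5)]); print('hub tri',h,r,T.T@(h-n))
E
python3 st.py
```

```text
scene TCP [407.96706    199.57820108] 10,20 back [408.42034091 195.19692637] [408.87575331 190.7950493 ]
42 scene hubtop [408.30119773 200.99183811] side [287.42151642 138.65870461] w4 [317.66940005 215.41001059]
48 scene hubtop [408.57335394 198.36778764] side [286.94295656 137.46024771] w4 [317.66465546 218.16850347]
53 scene hubtop [408.80073604 196.17543592] side [286.54185565 136.45577119] w4 [317.6605467  220.58103359]
56 scene hubtop [408.93742154 194.85755441] side [286.30018364 135.85055226] w4 [317.6580109  222.08123851]
side tcp [287.32433903 138.23187951] nose [406.41729355 219.15589067] [290.68937387 146.84239615]
hub tri [547.1242308  222.14088808 212.13891978] [0.2478929220783512, 0.2478929220782977] [ -0.99662489  -1.30618189 -53.39349037]
hub tri [548.90714782 221.94337467 213.23704852] [0.35691890458836717, 2.1734490992732964, 2.315680923713738] [ -1.79202032   0.61510565 -53.70923028]
TCP lateral [-1.05 -0.5 ] above face 45.04 F tool [-0.33  1.18 -0.17] w -0.002 t 11.8833
```

The hub top stands 53.5 mm above the face, and the visible shut fingertips end some 20–27 mm behind the TCP point. I keep creeping down by force feedback.

Request:
apply_moves --increments '[{"xyz":[0,-0.0005,0.002],"turn":[0,0,0],"hand":1},{"xyz":[0,0,0.002],"turn":[0,0,0],"hand":1},{"xyz":[0,0,0.002],"turn":[0,0,0],"hand":1},{"xyz":[0,0,0.002],"turn":[0,0,0],"hand":1},{"xyz":[0,0,0.002],"turn":[0,0,0],"hand":1},{"xyz":[0,0,0],"turn":[0,0,0],"hand":1},{"xyz":[0,0,0],"turn":[0,0,0],"hand":1},{"xyz":[0,0,0],"turn":[0,0,0],"hand":1}]'

```text
clock: 12.55
position: [554.7, 224.9, 195.6]
tcp_rot: [0.124, 0.559, 0.8, 0.178]
ft_force: [-0.4, 0.2, 0.3]
gripper_width: -0.004
gripper_force: 0.0
```

```bash
python3 st.py
```

```text
TCP lateral [-0.98 -1.01] above face 34.95 F tool [ 0.29 -0.14 -0.37] w -0.004 t 12.55
```

Request:
apply_moves --increments '[{"xyz":[0,0,0.0015],"turn":[0,0,0],"hand":1},{"xyz":[0,0,0.0015],"turn":[0,0,0],"hand":1},{"xyz":[0,0,0.0015],"turn":[0,0,0],"hand":1},{"xyz":[0,0,0.0015],"turn":[0,0,0],"hand":1},{"xyz":[0,0,0],"turn":[0,0,0],"hand":1},{"xyz":[0,0,0],"turn":[0,0,0],"hand":1},{"xyz":[0,0,0],"turn":[0,0,0],"hand":1},{"xyz":[0,0,0],"turn":[0,0,0],"hand":1}]'

```text
clock: 13.22
position: [557.0, 225.7, 190.1]
tcp_rot: [0.124, 0.559, 0.8, 0.178]
ft_force: [0.5, 0.6, -0.3]
gripper_width: -0.002
gripper_force: 0.0
```

```bash
python3 st.py; python3 - <<'E'
from h import *
from scipy.spatial.transform import Rotation
# where do fingertips and the hub show now (no viewing): column profile in scene near the axis
a=arm.read_camera('scene'); im=a['image']
for r in range(180,206): print(r,' '.join('%3d,%3d,%3d'%tuple(im[r,k]) for k in(405,407,409,411,413)))
E
```

```text
TCP lateral [-1.05 -1.1 ] above face 28.94 F tool [0.39 0.5  0.53] w -0.002 t 13.2167
180  94, 94, 97  96, 97, 98  30, 30, 32  28, 28, 30  27, 27, 29
181 106,106,108 115,114,115  33, 34, 35  32, 32, 34  31, 31, 33
182 104,105,106 116,115,117  35, 35, 38  36, 37, 40  42, 41, 44
183  95, 95, 97  93, 93, 94  38, 39, 42  57, 56, 59  44, 44, 48
184 110,110,112  88, 89, 91  57, 58, 61  74, 76, 77  42, 42, 46
185  95, 95, 97  90, 91, 93  39, 40, 43  43, 44, 46  54, 55, 58
186 104,104,106  70, 70, 72  37, 39, 41  37, 38, 42  55, 56, 59
187 102,102,104  69, 69, 72  58, 58, 61  36, 38, 40  68, 68, 70
188 101,101,104  48, 49, 50  50, 50, 52  32, 34, 37  68, 69, 70
189 119,119,121  46, 47, 49  39, 41, 43  38, 39, 41  66, 66, 68
190 122,122,124  32, 32, 35  45, 46, 50  38, 39, 41  80, 81, 82
191 122,122,124  31, 32, 33  71, 71, 73  35, 36, 38  80, 79, 81
192 130,131,132  30, 32, 33  44, 45, 47  38, 38, 40  87, 87, 89
193 123,123,125  27, 28, 31  30, 30, 34  31, 32, 35  86, 86, 88
194 120,120,123  21, 22, 25  27, 27, 30  24, 25, 27  96, 96, 98
195 125,127,130 117,117,119 101,101,104  93, 93, 95 110,109,111
196 131,123,118 125,127,131 125,126,130 124,125,129 125,126,128
197 168,101, 65 141,114, 97 134,120,111 130,122,118 133,123,117
198 156, 89, 50 160, 92, 55 169, 98, 61 175,101, 63 167,107, 79
199 154, 89, 51 155, 88, 50 155, 88, 49 155, 88, 49 151, 97, 72
200 154, 90, 52 152, 88, 50 153, 88, 50 153, 87, 50 149, 98, 72
201 154, 88, 51 153, 89, 52 153, 89, 51 153, 89, 51 143, 92, 70
202 154, 88, 51 152, 87, 50 153, 88, 51 153, 88, 50 146,100, 84
203 153, 88, 51 153, 88, 51 153, 89, 51 153, 88, 50 161,106, 87
204 152, 88, 51 152, 87, 50 153, 88, 51 152, 87, 49 143,107, 91
205 152, 88, 51 152, 87, 51 153, 88, 51 153, 88, 51 142,107, 91
```

Request:
apply_moves --increments '[{"xyz":[0,0,0.001],"turn":[0,0,0],"hand":1},{"xyz":[0,0,0.001],"turn":[0,0,0],"hand":1},{"xyz":[0,0,0.001],"turn":[0,0,0],"hand":1},{"xyz":[0,0,0.001],"turn":[0,0,0],"hand":1},{"xyz":[0,0,0.001],"turn":[0,0,0],"hand":1},{"xyz":[0,0,0],"turn":[0,0,0],"hand":1},{"xyz":[0,0,0],"turn":[0,0,0],"hand":1},{"xyz":[0,0,0],"turn":[0,0,0],"hand":1}]'

```text
clock: 13.93
position: [559.2, 226.5, 186.2]
tcp_rot: [0.125, 0.559, 0.8, 0.178]
ft_force: [-3.1, -1.4, 6.4]
gripper_width: 0.0
gripper_force: 4.0
```

```bash
python3 st.py
```

```text
TCP lateral [-1.   -0.58] above face 24.47 F tool [-0.22 -0.35 -7.2 ] w 0.0 t 13.9333
```

Contact, with 7 N axial. I press on in steps.

Request:
apply_moves --increments '[{"xyz":[0,0,0.001],"turn":[0,0,0],"hand":1},{"xyz":[0,0,0.001],"turn":[0,0,0],"hand":1},{"xyz":[0,0,0.001],"turn":[0,0,0],"hand":1},{"xyz":[0,0,0.001],"turn":[0,0,0],"hand":1},{"xyz":[0,0,0.001],"turn":[0,0,0],"hand":1},{"xyz":[0,0,0.001],"turn":[0,0,0],"hand":1},{"xyz":[0,0,0],"turn":[0,0,0],"hand":1},{"xyz":[0,0,0],"turn":[0,0,0],"hand":1}]'

```text
clock: 14.6
position: [561.6, 227.5, 181.2]
tcp_rot: [0.125, 0.559, 0.8, 0.179]
ft_force: [-5.7, -2.6, 9.8]
gripper_width: 0.002
gripper_force: 6.1
```

```bash
python3 st.py
```

```text
TCP lateral [-0.95 -0.37] above face 18.8 F tool [ -0.52  -1.53 -11.53] w 0.002 t 14.6
```

Request:
apply_moves --increments '[{"xyz":[0,0,0.001],"turn":[0,0,0],"hand":1},{"xyz":[0,0,0.001],"turn":[0,0,0],"hand":1},{"xyz":[0,0,0.001],"turn":[0,0,0],"hand":1},{"xyz":[0,0,0.001],"turn":[0,0,0],"hand":1},{"xyz":[0,0,0.001],"turn":[0,0,0],"hand":1},{"xyz":[0,0,0.001],"turn":[0,0,0],"hand":1},{"xyz":[0,0,0],"turn":[0,0,0],"hand":1},{"xyz":[0,0,0],"turn":[0,0,0],"hand":1}]'

```text
clock: 15.27
position: [564.0, 228.3, 176.1]
tcp_rot: [0.125, 0.559, 0.8, 0.179]
ft_force: [-7.8, -2.7, 14.6]
gripper_width: 0.0
gripper_force: 8.3
```

```bash
python3 st.py
```

```text
TCP lateral [-0.95 -0.29] above face 13.14 F tool [  0.1   -1.33 -16.72] w 0.0 t 15.2667
```

Request:
apply_moves --increments '[{"xyz":[0,0,0.001],"turn":[0,0,0],"hand":1},{"xyz":[0,0,0.001],"turn":[0,0,0],"hand":1},{"xyz":[0,0,0.001],"turn":[0,0,0],"hand":1},{"xyz":[0,0,0.001],"turn":[0,0,0],"hand":1},{"xyz":[0,0,0],"turn":[0,0,0],"hand":1},{"xyz":[0,0,0],"turn":[0,0,0],"hand":1},{"xyz":[0,0,0],"turn":[0,0,0],"hand":1},{"xyz":[0,0,0],"turn":[0,0,0],"hand":1}]'

```text
clock: 15.93
position: [565.5, 228.8, 172.8]
tcp_rot: [0.125, 0.559, 0.8, 0.179]
ft_force: [-10.2, -4.0, 17.9]
gripper_width: -0.001
gripper_force: 10.1
```

```bash
python3 st.py
```

```text
TCP lateral [-0.98 -0.22] above face 9.51 F tool [ -0.28  -2.39 -20.86] w -0.001 t 15.9333
```

Request:
apply_moves --increments '[{"xyz":[0,0,0.001],"turn":[0,0,0],"hand":1},{"xyz":[0,0,0.001],"turn":[0,0,0],"hand":1},{"xyz":[0,0,0.001],"turn":[0,0,0],"hand":1},{"xyz":[0,0,0],"turn":[0,0,0],"hand":1},{"xyz":[0,0,0],"turn":[0,0,0],"hand":1},{"xyz":[0,0,0],"turn":[0,0,0],"hand":1},{"xyz":[0,0,0],"turn":[0,0,0],"hand":1},{"xyz":[0,0,0],"turn":[0,0,0],"hand":1}]'

```text
clock: 16.6
position: [566.5, 229.2, 170.3]
tcp_rot: [0.125, 0.559, 0.8, 0.179]
ft_force: [-10.9, -5.2, 20.8]
gripper_width: 0.001
gripper_force: 12.0
```

```bash
python3 st.py; python3 - <<'E'
from h import *
snap('scene','scene6.png'); snap('wrist','wrist6.png')
E
```

```text
TCP lateral [-1.01 -0.28] above face 6.79 F tool [ -1.14  -2.1  -23.9 ] w 0.001 t 16.6
```

Request:
apply_moves --increments '[{"xyz":[0,0,0.001],"turn":[0,0,0],"hand":1},{"xyz":[0,0,0.001],"turn":[0,0,0],"hand":1},{"xyz":[0,0,0.001],"turn":[0,0,0],"hand":1},{"xyz":[0,0,0.001],"turn":[0,0,0],"hand":1},{"xyz":[0,0,0],"turn":[0,0,0],"hand":1},{"xyz":[0,0,0],"turn":[0,0,0],"hand":1},{"xyz":[0,0,0],"turn":[0,0,0],"hand":1},{"xyz":[0,0,0],"turn":[0,0,0],"hand":1}]'

```text
clock: 17.37
position: [567.9, 229.7, 167.1]
tcp_rot: [0.126, 0.559, 0.8, 0.179]
ft_force: [-13.9, -6.5, 25.5]
gripper_width: 0.001
gripper_force: 14.5
```

```bash
python3 st.py; python3 - <<'E'
from h import *
snap('scene','scene7.png')
E
```

```text
TCP lateral [-1.02 -0.29] above face 3.18 F tool [ -1.31  -3.06 -29.55] w 0.001 t 17.3667
```

Request:
apply_moves --increments '[{"xyz":[0,0,-0.003],"turn":[0,0,0],"hand":1},{"xyz":[0,0,-0.003],"turn":[0,0,0],"hand":1},{"xyz":[0,0,-0.003],"turn":[0,0,0],"hand":1},{"xyz":[0,0,-0.003],"turn":[0,0,0],"hand":1},{"xyz":[0,0,0],"turn":[0,0,0],"hand":1},{"xyz":[0,0,0],"turn":[0,0,0],"hand":1},{"xyz":[0,0,0],"turn":[0,0,0],"hand":1},{"xyz":[0,0,0],"turn":[0,0,0],"hand":1}]'

```text
clock: 18.08
position: [563.6, 228.1, 176.9]
tcp_rot: [0.125, 0.559, 0.8, 0.179]
ft_force: [-6.1, -2.7, 12.0]
gripper_width: 0.004
gripper_force: 7.0
```

```bash
python3 st.py
```

```text
TCP lateral [-1.02 -0.35] above face 14.02 F tool [ -0.41  -0.92 -13.72] w 0.004 t 18.0833
```

Request:
apply_moves --increments '[{"xyz":[0,0,-0.005],"turn":[0,0,0],"hand":1},{"xyz":[0,0,-0.01],"turn":[0,0,0],"hand":1},{"xyz":[0,0,-0.02],"turn":[0,0,0],"hand":1},{"xyz":[-0.02,0,-0.02],"turn":[0,0,0],"hand":1},{"xyz":[-0.02,0,-0.02],"turn":[0,0,0],"hand":1},{"xyz":[-0.02,0,-0.01],"turn":[0,0,0],"hand":1},{"xyz":[0,0,0],"turn":[0,0,0],"hand":1},{"xyz":[0,0,0],"turn":[0,0,0],"hand":1}]'

```text
clock: 18.75
position: [551.0, 157.2, 252.8]
tcp_rot: [0.125, 0.561, 0.799, 0.178]
ft_force: [-0.4, 0.3, 0.2]
gripper_width: -0.0
gripper_force: 0.0
```

```bash
python3 st.py; python3 - <<'E'
from h import *
c=snap('wrist','wrist8.png'); c['fish']=True; A=snap('scene','scene8.png'); T=Rs(20); n=np.array([569.1,231.2,164.3])
for k in(42,45,48): print(k,'wrist',proj(c,n-k*T[:,2]).round(1),'scene',proj(A,n-k*T[:,2]).round(1))
def org(im,x0,y0,x1,y1,bright):
    s=im[y0:y1,x0:x1].astype(int); m=(s[:,:,0]-s[:,:,2]>60); 
    print('orange bbox',np.argwhere(m).min(0)+[y0,x0],np.argwhere(m).max(0)+[y0,x0])
u=proj(c,n-42*T[:,2]).astype(int); org(c['image'],u[0]-30,max(u[1]-35,0),u[0]+30,u[1]+35,0); org(A['image'],390,180,430,230,0)
x,y=int(u[0])-50,max(int(u[1])-40,0); print(x,y)
f=lambda im,x,y,w,h:cv2.resize(im[y:y+h,x:x+w,::-1],(400,300),interpolation=cv2.INTER_CUBIC)
cv2.imwrite('pics/crop8.png',np.hstack([f(c['image'],x,y,100,75),f(A['image'],375,180,64,48)]))
E
```

```text
TCP lateral [-63.38  -0.92] above face 98.1 F tool [ 0.39 -0.2  -0.29] w -0.0 t 18.75
42 wrist [319.  123.8] scene [408.3 201. ]
45 wrist [319.  123.9] scene [408.4 199.7]
48 wrist [319.  124.1] scene [408.6 198.4]
orange bbox [111 303] [140 333]
orange bbox [200 402] [216 413]
268 83
```

View pics/crop8.png

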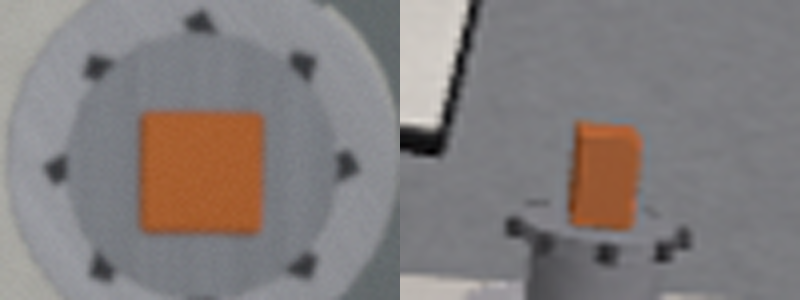

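Right crop: the flange is flush on the nose at (600,240) with no gap or brass showing. The hub top is at scene (408.1,200.6), against 201.0 expected when seated. Left crop: the hub is 30.7 px wide, a distance of 221 mm, again the seated value. Loading and unloading give the same spring line, so it is home and held. I take the hand well away and hand in.

Request:
apply_moves --increments '[{"xyz":[-0.015,0,-0.015],"turn":[0,0,0],"hand":1},{"xyz":[-0.02,0,-0.02],"turn":[0,0,0],"hand":1},{"xyz":[-0.02,0,-0.02],"turn":[0,0,0],"hand":1},{"xyz":[-0.02,0,-0.02],"turn":[0,0,0],"hand":1},{"xyz":[-0.01,0,-0.01],"turn":[0,0,0],"hand":1},{"xyz":[0,0,0],"turn":[0,0,0],"hand":1},{"xyz":[0,0,0],"turn":[0,0,0],"hand":1},{"xyz":[0,0,0],"turn":[0,0,0],"hand":1}]'

```text
clock: 19.52
position: [545.0, 68.8, 328.7]
tcp_rot: [0.123, 0.558, 0.801, 0.178]
ft_force: [0.6, 0.7, -0.5]
gripper_width: -0.002
gripper_force: 0.0
```

```bash
python3 st.py; python3 -c "
from plant import arm
print(arm.finish_job())"
```

```text
TCP lateral [-144.36   -1.44] above face 182.02 F tool [0.45 0.47 0.8 ] w -0.002 t 19.5167
the job is handed in; nothing more can be done
None
```

The orange rotor was stood in the mill's spindle, let go of, and pressed home with shut fingers at up to about 30 N, short of the bottom stop; the last pictures and the spring readings show it flush and held, and the job was handed in at 19.5 s with the hand clear.

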